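# Stock the soldering caddy for the leaded panel

## Task

Stock the soldering caddy: put the big copper foil roll over the post and the small copper roll over the post on top of it, both lying flat; stand the amber flux jar in the round cup, keeping it upright all the way, and stand the solder spool (silver, blue ends) on end in the square bay. Leave the silver foil roll, the yellow copper-wire spool and the green jar where they are.

Things in the scene. Friction and masses are not known exactly. Their poses are not given: they have to be found in the camera images.
- post_module: Caddy module, fixed: black base plate 100 x 100 x 8 mm; its top, the floor that things stand on, is 14 mm above the bench. Origin: centre of the plate's underside, 6 mm above the bench; z up. This one carries a red post, 12 mm diameter, in its centre, rising 56 mm above the floor (top 70 mm above the bench). The three modules sit side by side in the caddy, 106 mm apart, in any order.
- cup_module: Module of the same caddy, plate, floor height (14 mm above the bench) and origin as post_module. This one carries a white round cup in its centre, inner diameter 68 mm, outer 76 mm, its rim 22 mm above the floor (36 mm above the bench), open above. The caddy is a fixed wooden tray, 112 x 340 mm, long side across the robot's front.
- bay_module: Module of the same caddy, plate, floor height (14 mm above the bench) and origin as post_module. This one carries a blue square frame in its centre, inside 78 x 78 mm, walls 4 mm, 16 mm above the floor (30 mm above the bench), open above. The caddy's long rims are 10 mm high, its two end walls 28 mm.
- big_copper: Big copper foil roll: copper-coloured ring lying flat on the bench, outer diameter 64 mm, hole 32 mm, 24 mm high, 105 to 210 g. Origin: centre of its underside; z up, along the hole.
- small_copper: Small copper foil roll: copper-coloured ring lying flat on the bench, outer diameter 48 mm, hole 32 mm, 18 mm high, 56 to 112 g. Origin: centre of its underside; z up, along the hole.
- solder_spool: Solder spool with blue end discs and silver solder between them, standing on end, diameter 54 mm, 45 mm high, 175 to 350 g. Its side grips like a plain cylinder of 54 mm. Origin: centre of its underside; z up.
- flux_jar: Flux jar: closed amber glass jar with a black cap, standing upright, diameter 44 mm (cap too), 62 mm high, the cap being the top 16 mm, 84 to 168 g. Origin: centre of its underside; z up.
- silver_roll: Look-alike to leave: silver-coloured foil roll lying flat, ring of outer diameter 64 mm, hole 32 mm, 24 mm high. Origin: centre of its underside.
- wire_spool: Look-alike to leave: spool with yellow end discs and copper-coloured wire, standing on end, diameter 54 mm, 45 mm high. Origin: centre of its underside.
- green_jar: Look-alike to leave: green glass jar with a white cap, upright, diameter 44 mm, 62 mm high. Origin: centre of its underside. (A scraper and a glass offcut lie on the bench beyond the caddy, out of the way.)
There are look-alikes about, which are no part of the job. What is shaped like the big_copper but purple or turquoise is not meant.

How it is judged:
By the outcome, as a careful person would: the job done as asked, in the order asked, and still so for the second after the job is handed in, with the robot touching nothing.
It also fails if it takes over 115 s, if anything falls off the work surface, if the arm or the gripper's body presses on something with over 40 N, if the wrist force passes 120 N, or if a joint passes its speed limit or range.

## Robot

A 6-joint arm with a two-finger parallel gripper is mounted at the origin on the work surface. World frame = base frame: x ahead of the robot, y to its left, z up, the work surface at z = 0. Lengths are in m, angles in rad, forces in N, time in s.
With the tool pointing down it reaches from about 0.35 to 0.85 m from the base axis. Payload 8.1 kg.
Tool frame: the origin (TCP) lies between the finger pads; the fingertips stand 22 mm ahead of it and the grasp point (between the pads) lies 3 mm ahead of it (arm.tcp_to_tips is the distance from the TCP to the fingertips, in m); z points along the fingers, y is the direction in which the jaws open and shut (so a half turn about z gives the same grasp; the last joint's range is limited). The gripper opens to 93 mm and grips with 3 to 60 N. Pads are 15 mm wide; open, the fingers measure 128 mm over their backs; the gripper's body (75 mm by 188 mm) begins 65 mm behind the grasp point.
Start: joints at [1.186, 0.13, 1.488, -0, 1.523, -0.085], TCP at [0.177, 0.573, 0.241] pointing down, gripper open.
Joint ranges: [-2.96, 2.96], [-0.89, 2.26], [0.02, 2.5], [-1.34, 4.48], [0, 2.73], [-2.66, 2.66]. Speed limits (rad/s): [2.39, 2.39, 2.79, 3.14, 3.14, 3.14].

## Interface

Orientations are given as [roll, pitch, yaw] about the fixed x, y, z axes, in that order (R = Rz(yaw) Ry(pitch) Rx(roll)).
In Python, from station import monitor, read_camera, arm, models gives the robot as it stands.
- The arm moves only by the shell command python3 -m creep 'ROWS' [OPENING] [FORCE]. ROWS is JSON, a list of rows, each a list of 6 numbers: the shift along the tool's x, y, z in units of 30 mm (1.0 is 30 mm), then the turn, a rotation vector about the tool's x, y, z in rad. A call has 1 to 5 rows; each row is the pose to reach, as a shift and turn from the pose commanded when the call began, along the tool's axes at that moment; what a row does not reach only later rows make up. A row lasts 1/10 s, in which the tool goes at most 50 mm and 8.59 degrees, less where a joint would pass 70% of its speed; a pose out of reach is approached as far as the arm can. A call with a gripper value outside its range is refused whole. OPENING is the closure, from 0 (fully open) to 1 (shut), set as the call begins (- or left out, the last holds). The fingers move at their own pace and stop on an object; FORCE is the grip in N (left out, the last holds). Time passes only in rows, so rows that repeat a pose let the fingers close. It gives the time, the measured TCP pose, the force and the opening at its end, in the units of the state.
- monitor.get_state(): the state, without advancing time (a new reading comes with each control period).
- read_camera(name): name is "scene" or "top" or "wrist"; returns a dict with "pixels" (400x640x3 uint8, red, green, blue), "z_map" (400x640 float32, m along the optical axis (not along the pixel's ray), 0 where there is no reading), "camera_matrix" (3x3 intrinsics, pixels), "R" (3x3) and "t" (3): a world point X has camera coordinates R X + t. Camera axes: x right, y down, z forward; pixel columns grow to the right and rows downward; lengths in m; the calibration is good to about 2 mm. A picture is of the moment at which its call begins.
- arm.sign_off(): hands the job in, once; it reports no verdict.
Trained networks look in the newest picture that a camera, given by its name, has taken for a name from the list of things; names that differ only in an ending like _2 or _b are one class to them, and where a whole thing is asked for, a point or a joint stands for the part that bears it (a point fixed in the world has none). Each returns a list of dicts, best first, with "conf" (0 to 1); they miss things now and then, are a little off and sometimes report something else, mostly with a low value. They report only what shows in the picture. A call takes as long as a camera call. They do not tell look-alikes from the thing itself.
- models.boxes_of(query, camera): "at" ([x, y, z] in m, in the coordinates of the camera as it stood for that picture, good to about 4 mm: the middle of the surface that is visible of it).
- models.landmark_of(query, camera): "at" ([x, y, z] in m, in the coordinates of the camera as it stood for that picture, good to about 4 mm: a listed point, or the origin of a listed thing).
The state is a dict: "t": time; "q": joint angles; "dq": joint speeds; "tau": joint torques, N m; "tool_pos": TCP position; "orientation": TCP orientation; "contact_force": force on the tool from outside, world axes, zero at the start; "torque": the same for the moment, N m; "grip_width": opening from 0.0 (shut) to 1.0 (fully open).
Only numpy, scipy, OpenCV 4.12 (cv2) and the standard library are available. Lean on these libraries where they do the work, as an engineer would, in place of code of your own. Each camera call takes 0.05 s, during which the arm holds its last target.

## Working session

There is one attempt and no reset: what is moved stays moved. The work goes in short steps, Python scripts to look and compute and a shell command to move; the robot and the scene stay as the last step left them, time stands still between calls to the robot, and variables do not carry over. Pictures are saved under pics/ and viewed, and the job is handed in when it is done.

```bash
ls -la; mkdir -p pics
python3 - <<'E'
from station import monitor, read_camera, arm, models
import cv2, numpy as np
s=monitor.get_state(); print({k:np.round(v,3) for k,v in s.items()})
for n in ["scene","top"]:
    c=read_camera(n); cv2.imwrite(f"pics/{n}0.png",c["pixels"][:,:,::-1])
    R=np.array(c["R"]);print(n,-R.T@np.array(c["t"]),R.tolist(),c["camera_matrix"])
E
```

```text
total 12
drwxr-xr-x  3 agent agent 4096 Dec  7 05:47 .
drwxr-xr-x 23 root  root  4096 Dec  7 05:47 ..
drwxr-xr-x  2 agent agent 4096 Dec  7 05:47 pics
{'t': np.float64(0.0), 'q': array([ 1.186,  0.131,  1.489,  0.   ,  1.523, -0.085]), 'dq': array([ 0.   , -0.   , -0.   , -0.   , -0.001, -0.002]), 'tau': array([-4.0000e-03, -5.5981e+01, -4.9178e+01,  7.6000e-02,  3.5000e-02,
       -0.0000e+00]), 'tool_pos': array([0.177, 0.573, 0.24 ]), 'orientation': array([-3.14 , -0.   ,  2.842]), 'contact_force': array([0.508, 0.752, 0.036]), 'torque': array([-0.035,  0.058, -0.004]), 'grip_width': np.float64(1.0)}
scene [0.98133067 0.53123653 0.98668241] [[-0.7330097498163117, 0.6800624805537201, 0.014550918092996171], [0.5506857058334136, 0.6058458149888645, -0.57419169434191], [-0.3993018407983902, -0.41287512761560197, -0.8185915763867947]] [[436.83715294   0.         319.18949384]
 [  0.         436.83715294 200.91806396]
 [  0.           0.           1.        ]]
top [0.28769876 0.03898212 1.29723736] [[0.005022833636852183, -0.9997092307503073, -0.023584424836868435], [-0.980265223096307, -0.00026145847950279186, -0.19768668146188073], [0.19762303390598, 0.024111938787515327, -0.9799815053753327]] [[448.65795563   0.         322.27922543]
 [  0.         448.65795563 192.7510187 ]
 [  0.           0.           1.        ]]
```

View pics/scene0.png

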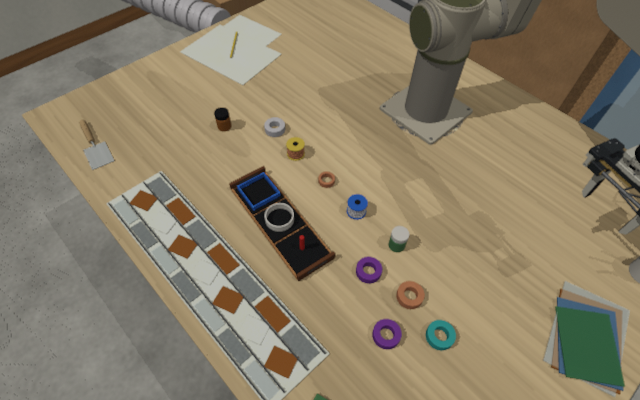

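View pics/top0.png

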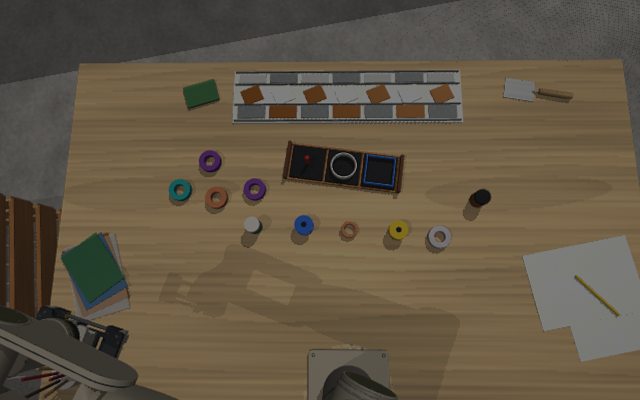

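The top view shows the big copper candidates at these pixels:
- orange-copper ring (216,198), the choice
- purple (210,161) and (255,189)
- turquoise (180,190)
- silver (439,238)

The other things to choose between:
- **Small copper:** (349,230).
- **Flux jar:** amber with black cap (481,198); the green jar with white cap is at (252,226).
- **Solder spool:** blue and silver (304,225); the yellow one is at (399,230).
- **Caddy:** post (307,159), cup (344,166), bay (380,171).

Next I measure them and check close crops.

```bash
cat > h.py <<'E'
from station import monitor, read_camera, arm, models
import cv2, numpy as np
from scipy.spatial.transform import Rotation as Ro
def w(c,p): return np.array(c["R"]).T@(np.array(p)-np.array(c["t"]))
def proj(c,X):
    p=np.array(c["R"])@X+np.array(c["t"]); K=c["camera_matrix"]; return (K@p/p[2])[:2]
def cloud(c):
    z=c["z_map"];K=c["camera_matrix"];v,u=np.mgrid[:400,:640]
    P=np.stack([(u-K[0,2])/K[0,0]*z,(v-K[1,2])/K[1,1]*z,z],-1)
    return (P-np.array(c["t"]))@np.array(c["R"])
def tool():
    s=monitor.get_state(); return np.array(s["tool_pos"]),Ro.from_euler("xyz",s["orientation"])
E
python3 - <<'E'
from h import *
names=["post_module","cup_module","bay_module","big_copper","small_copper","solder_spool","flux_jar"]
cs={}
for cam in ["top","scene"]:
    c=read_camera(cam); cs[cam]=c; P=cloud(c)
    print(cam)
    for n in names:
        for d in models.landmark_of(n,cam)[:8]:
            X=w(c,d["at"]); print(n,round(d["conf"],2),X.round(3),proj(c,X).round())
    # top height clusters
    for nm,px in ({"big":(216,198),"small":(349,230),"sp":(304,225),"jar":(481,198)} if cam=="top" else {"big":(411,294),"small":(327,180),"sp":(357,207),"jar":(223,120)}).items():
        u,v=px; q=P[v-16:v+17,u-16:u+17].reshape(-1,3)
        q=q[q[:,2]>0.012]; zt=np.percentile(q[:,2],95); t=q[q[:,2]>zt-.006]
        print(nm,zt.round(4),t.mean(0).round(4),(t.min(0)/2+t.max(0)/2).round(4),np.ptp(t,0).round(3))
im=cs["top"]["pixels"][:,:,::-1]
a=cv2.resize(im[140:260,160:360],None,fx=4,fy=4)
cv2.imwrite("pics/crop1.png",a)
cv2.imwrite("pics/crop2.png",cv2.resize(im[130:250,310:510],None,fx=4,fy=4))
E
```

```text
top
post_module 0.73 [0.635 0.112 0.005] [309. 164.]
cup_module 0.83 [0.625 0.007 0.006] [344. 167.]
cup_module 0.66 [ 0.535  0.379 -0.   ] [218. 197.]
bay_module 0.7 [ 0.61  -0.094  0.012] [378. 172.]
big_copper 0.83 [0.642 0.409 0.002] [210. 162.]
big_copper 0.82 [ 0.533  0.382 -0.002] [217. 198.]
big_copper 0.64 [0.557 0.266 0.004] [256. 190.]
big_copper 0.54 [0.555 0.489 0.002] [182. 191.]
small_copper 0.58 [ 0.441 -0.006  0.004] [349. 229.]
small_copper 0.21 [ 0.433 -0.142 -0.001] [396. 232.]
solder_spool 0.73 [0.455 0.127 0.001] [303. 224.]
flux_jar 0.53 [ 0.528 -0.378  0.002] [476. 200.]
big 0.0288 [0.5294 0.3759 0.0436] [0.426  0.2255 0.66  ] [0.277 0.373 1.274]
small 0.0246 [ 0.4284 -0.0034  0.1143] [0.3752 0.0049 0.6579] [0.175 0.068 1.279]
sp 0.051 [0.4477 0.1205 0.073 ] [0.3819 0.0925 0.6711] [0.188 0.107 1.252]
jar 0.0683 [ 0.5212 -0.3647  0.0991] [ 0.4175 -0.1789  0.6798] [0.26  0.436 1.235]
scene
post_module 0.88 [0.638 0.115 0.006] [301. 249.]
post_module 0.34 [0.625 0.016 0.003] [280. 222.]
cup_module 0.64 [0.624 0.017 0.005] [280. 222.]
bay_module 0.61 [ 0.613 -0.091  0.005] [259. 195.]
bay_module 0.46 [ 0.449  0.128 -0.002] [356. 212.]
big_copper 0.97 [ 0.555  0.489 -0.004] [437. 336.]
big_copper 0.91 [0.552 0.274 0.002] [370. 271.]
big_copper 0.89 [0.532 0.385 0.   ] [409. 297.]
big_copper 0.78 [ 0.642  0.408 -0.001] [385. 335.]
small_copper 0.67 [ 0.435 -0.009  0.002] [326. 179.]
small_copper 0.66 [ 0.531  0.384 -0.001] [409. 297.]
solder_spool 0.6 [0.449 0.127 0.   ] [356. 211.]
solder_spool 0.49 [0.639 0.117 0.006] [301. 249.]
flux_jar 0.63 [ 0.523 -0.373  0.001] [225. 126.]
big 0.0273 [0.5366 0.3862 0.0343] [0.7405 0.4418 0.5041] [0.482 0.179 0.965]
small 0.021 [ 0.4384 -0.0026  0.0185] [ 0.4389 -0.0032  0.0186] [0.046 0.046 0.007]
sp 0.0484 [0.4615 0.1354 0.0667] [0.7022 0.3157 0.5146] [0.558 0.431 0.944]
jar 0.0651 [ 0.5473 -0.33    0.1056] [0.743  0.0681 0.523 ] [0.477 0.926 0.927]
```

View pics/crop1.png

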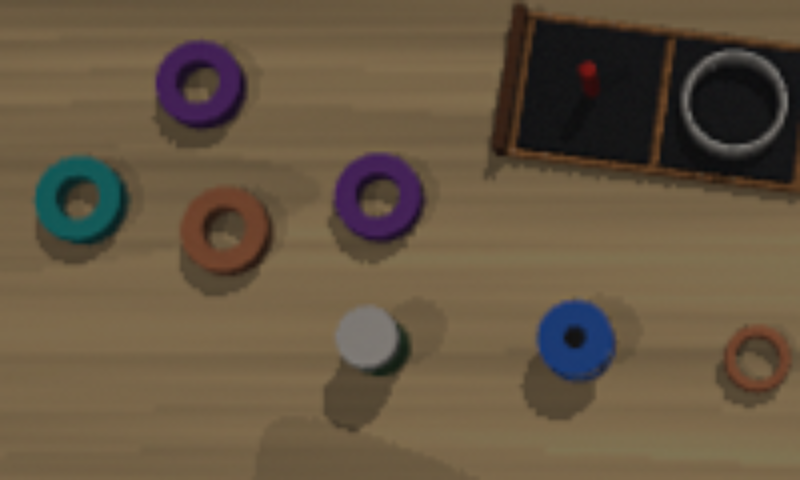

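View pics/crop2.png

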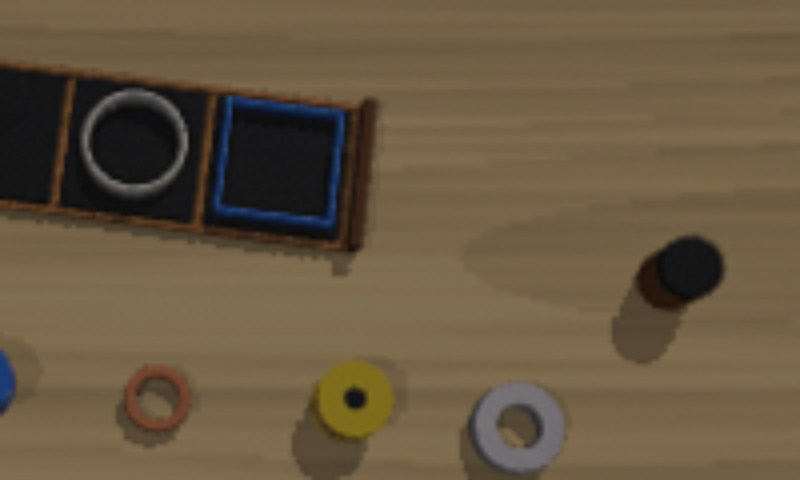

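Crops confirm it: in crop1 the copper ring is at (225,229), with turquoise to its left and purple above and right of it. The small copper is at (755,357) and the blue spool at (575,340). In crop2 the flux jar with the black cap is at (690,268), and post, cup and bay are clear. Next are robust positions from both views.

Run:
```python
from h import *
G={"big":(.533,.383,.024,.032),"small":(.438,-.006,.018,.024),"sp":(.452,.127,.045,.027),"jar":(.525,-.375,.062,.022),"post":(.637,.114,.07,.006),"cup":(.624,.012,.036,.038),"bay":(.612,-.092,.03,.043),
"green":(.45,.27,.062,.022),"purpA":(.642,.409,.024,.032),"purpB":(.555,.27,.024,.032),"teal":(.555,.489,.024,.032)}
for cam in ["top","scene"]:
    c=read_camera(cam); P=cloud(c).reshape(-1,3)
    for n,(x,y,z,r) in G.items():
        m=(np.hypot(P[:,0]-x,P[:,1]-y)<r+.02)&(P[:,2]<z+.012)&(P[:,2]>z-.007)
        if n=="bay": m&=(abs(P[:,2]-z)<.006)
        q=P[m]
        if len(q)<3: print(cam,n,len(q));continue
        zt=np.median(q[:,2])
        e=cv2.minEnclosingCircle(q[:,:2].astype(np.float32))
        rr=cv2.minAreaRect(q[:,:2].astype(np.float32))
        print(cam,n,len(q),zt.round(4),np.round(e[0],4),round(e[1],4),np.median(q,0)[:2].round(4), np.round(rr[0],4),np.round(rr[1],3),round(rr[2],1))
```

```text
top big 294 0.0245 [0.5335 0.3804] 0.0326 [0.5322 0.38  ] [0.5326 0.3796] [0.061 0.061] 31.1
top small 127 0.0181 [ 0.4403 -0.0066] 0.0237 [ 0.4402 -0.0064] [ 0.4398 -0.0066] [0.045 0.045] 42.4
top sp 280 0.0462 [0.4513 0.1224] 0.0267 [0.4507 0.1221] [0.4507 0.1235] [0.051 0.051] 89.8
top jar 201 0.0639 [ 0.5265 -0.3767] 0.0228 [ 0.5273 -0.3757] [ 0.5272 -0.3766] [0.041 0.043] 14.0
top post 16 0.0706 [0.6381 0.1144] 0.0052 [0.6387 0.1144] [0.639  0.1146] [0.011 0.009] 0.4
top cup 134 0.036 [0.6249 0.0096] 0.0389 [0.6299 0.0102] [0.6253 0.0088] [0.075 0.073] 0.0
top bay 197 0.0308 [ 0.6114 -0.0959] 0.0591 [ 0.6096 -0.104 ] [ 0.6105 -0.1036] [0.101 0.088] 82.5
top green 199 0.0628 [0.4495 0.266 ] 0.0218 [0.4482 0.2655] [0.4493 0.2655] [0.041 0.043] 40.7
top purpA 283 0.0247 [0.6441 0.4055] 0.0328 [0.6429 0.4042] [0.6441 0.4053] [0.063 0.06 ] 45.7
top purpB 284 0.0248 [0.558  0.2687] 0.0319 [0.5581 0.2685] [0.5578 0.2681] [0.062 0.061] 0.7
top teal 292 0.0246 [0.5559 0.4883] 0.0325 [0.5555 0.4872] [0.5554 0.4881] [0.061 0.063] 1.9
scene big 440 0.0241 [0.5311 0.383 ] 0.0329 [0.533  0.38
[... 311 characters left out ...]
3724] [0.045 0.042] 77.6
scene post 23 0.0696 [0.6373 0.1188] 0.006 [0.638  0.1193] [0.6371 0.1186] [0.011 0.01 ] 48.0
scene cup 184 0.0352 [0.6236 0.0127] 0.0385 [0.6242 0.0128] [0.6241 0.013 ] [0.074 0.073] 49.2
scene bay 283 0.0291 [ 0.6099 -0.0939] 0.0619 [ 0.6079 -0.1031] [ 0.6083 -0.1007] [0.107 0.087] 82.4
scene green 229 0.0621 [0.4473 0.2702] 0.0225 [0.4494 0.2706] [0.4478 0.2698] [0.044 0.042] 25.0
scene purpA 509 0.0243 [0.6423 0.4084] 0.0324 [0.6435 0.4103] [0.6422 0.409 ] [0.062 0.063] 21.9
scene purpB 407 0.0242 [0.5566 0.2721] 0.033 [0.5577 0.274 ] [0.5565 0.2729] [0.063 0.062] 90.0
scene teal 510 0.0243 [0.5547 0.4923] 0.0326 [0.5567 0.4932] [0.5548 0.4928] [0.063 0.062] 59.9
```

Both views agree within about 4 mm and the heights match the text. I set up a helper for the deltas, then go above the big copper with the jaw at -35°, which is clear of its neighbours.

```bash
cat > go.py <<'E'
import sys; from h import *
def d(x,y,z,yaw):
    p,R=tool(); T=Ro.from_euler("xyz",[np.pi,0,yaw])
    s=R.inv().apply(np.array([x,y,z])-p)/.03
    print("shift",s.round(2),"turn",(R.inv()*T).as_rotvec().round(3),"mm",round(np.linalg.norm(s)*30),"tool",p.round(4),R.as_euler("xyz").round(3))
d(*map(float,sys.argv[1:5]))
E
python3 go.py .5325 .3817 .20 .96
```

```text
shift [-13.2   -2.6    1.35] turn [-0.    -0.     1.882] mm 406 tool [0.1772 0.5733 0.2406] [-3.142 -0.     2.842]
```

```bash
python3 -m creep '[[-13.2,-2.6,1.35,0,0,1.88],[-13.2,-2.6,1.35,0,0,1.88],[-13.2,-2.6,1.35,0,0,1.88],[-13.2,-2.6,1.35,0,0,1.88],[-13.2,-2.6,1.35,0,0,1.88]]' 0; python3 go.py .5325 .3817 .20 .96
```

```text
t: 1.5
tool_pos: [0.3977, 0.4541, 0.2157]
orientation: [3.141, -0.0, 2.086]
contact_force: [0.8, 1.4, -0.7]
grip_width: 0.999
shift [-4.32  2.72  0.52] turn [ 0.    -0.     1.126] mm 154 tool [0.3977 0.4541 0.2157] [ 3.141 -0.     2.086]
```

```bash
python3 -m creep '[[-4.32,2.72,0.52,0,0,1.13],[-4.32,2.72,0.52,0,0,1.13],[-4.32,2.72,0.52,0,0,1.13],[-4.32,2.72,0.52,0,0,1.13],[-4.32,2.72,0.52,0,0,1.13]]' 0; python3 go.py .5325 .3817 .20 .96
```

```text
t: 2.0
tool_pos: [0.5331, 0.3816, 0.1992]
orientation: [-3.141, 0.001, 1.332]
contact_force: [-0.3, -0.0, 0.3]
grip_width: 1.0
shift [-0.   -0.02 -0.03] turn [-0.     0.001  0.372] mm 1 tool [0.5331 0.3816 0.1992] [-3.141e+00  1.000e-03  1.332e+00]
```

```bash
python3 -m creep '[[0,0,1,0,0,0.37],[0,0,2,0,0,0.37],[0,0,2,0,0,0.37],[0,0,2,0,0,0.37]]' 0
cat > wr.py <<'E'
import sys; from h import *
# wrist: find centre of top disc/ring near guess
n,x,y,z,r=sys.argv[1],*map(float,sys.argv[2:6])
c=read_camera("wrist"); im=c["pixels"][:,:,::-1].copy(); P=cloud(c).reshape(-1,3)
m=(np.hypot(P[:,0]-x,P[:,1]-y)<r+.02)&(abs(P[:,2]-z)<.008)&(c["z_map"].ravel()>0)
q=P[m]; print(len(q))
if len(q)>5:
    e=cv2.minEnclosingCircle(q[:,:2].astype(np.float32)); print("z",np.median(q[:,2]).round(4),"circ",np.round(e[0],4),round(e[1],4),"rect",np.round(cv2.minAreaRect(q[:,:2].astype(np.float32)),4) if 0 else cv2.minAreaRect(q[:,:2].astype(np.float32)))
u=proj(c,np.array([x,y,z])); cv2.drawMarker(im,tuple(int(a) for a in u),(0,255,0)); print(u.round())
cv2.imwrite(f"pics/{n}.png",im)
E
python3 wr.py w1 .5325 .3817 .024 .032; python3 go.py .5325 .3817 .025 .96
```

```text
t: 2.4
tool_pos: [0.5306, 0.3829, 0.1384]
orientation: [-3.14, 0.003, 0.971]
contact_force: [0.0, -0.7, 0.4]
grip_width: 1.001
3335
z 0.0234 circ [0.5307 0.3831] 0.032 rect ((0.5308492183685303, 0.38322412967681885), (0.0628584772348404, 0.06309359520673752), 69.39392852783203)
[318. 195.]
shift [-0.03  0.06  3.83] turn [-0.     0.     0.014] mm 115 tool [0.5314 0.3834 0.1399] [-3.141  0.     0.974]
```

View pics/w1.png

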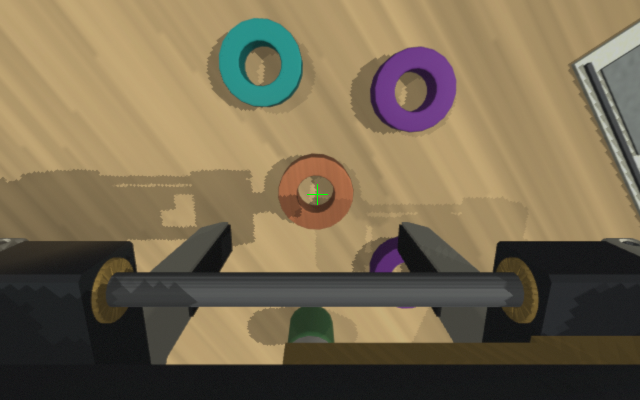

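The wrist picture shows the copper ring at (316,191) on the marker, with turquoise (260,62) and the purple ones (413,88) and (390,270) clear of the fingers. Down and grip.

```bash
python3 go.py .5309 .3832 .025 .96; python3 -m creep '[[-0.03,0,1.5,0,0,0.01],[-0.03,0,2.8,0,0,0.01],[-0.03,0,3.6,0,0,0.01],[-0.03,0,3.82,0,0,0.01],[-0.03,0,3.82,0,0,0.01]]' 0; python3 go.py .5309 .3832 .025 .96
```

```text
shift [-0.01 -0.01  3.83] turn [-0.     0.     0.014] mm 115 tool [0.5314 0.3834 0.1399] [-3.141  0.     0.974]
t: 2.95
tool_pos: [0.5309, 0.3827, 0.0255]
orientation: [-3.141, 0.001, 0.963]
contact_force: [0.2, 0.2, -0.3]
grip_width: 1.002
shift [ 0.01 -0.01  0.02] turn [-0.     0.001  0.003] mm 1 tool [0.5309 0.3827 0.0255] [-3.141e+00  1.000e-03  9.630e-01]
```

```bash
python3 -m creep '[[0,0,0,0,0,0],[0,0,0,0,0,0],[0,0,0,0,0,0],[0,0,0,0,0,0],[0,0,0,0,0,0]]' 1 30;python3 -m creep '[[0,0,0,0,0,0],[0,0,0,0,0,0],[0,0,0,0,0,0]]' 1 30
```

```text
t: 3.45
tool_pos: [0.5315, 0.3831, 0.0265]
orientation: [3.141, -0.001, 0.962]
contact_force: [-0.8, 0.4, 4.5]
grip_width: 0.679
t: 3.75
tool_pos: [0.5315, 0.3831, 0.0266]
orientation: [3.141, -0.001, 0.962]
contact_force: [-2.0, -0.7, 6.4]
grip_width: 0.681
```

```bash
python3 -m creep '[[0,0,-1,0,0,0],[0,0,-2,0,0,0],[0,0,-3,0,0,0],[0,0,-4,0,0,0],[0,0,-4,0,0,0]]' 1 30; python3 go.py .638 .1165 .15 1.442
```

```text
t: 4.25
tool_pos: [0.5334, 0.3842, 0.1509]
orientation: [3.138, -0.007, 0.962]
contact_force: [1.0, 0.4, 0.1]
grip_width: 0.683
shift [-5.33  7.96  0.02] turn [ 0.005 -0.007 -0.48 ] mm 287 tool [0.5334 0.3842 0.1509] [ 3.138 -0.007  0.962]
```

```bash
python3 -m creep '[[-5.3,7.96,0,0,0,-0.48],[-5.3,7.96,0,0,0,-0.48],[-5.3,7.96,0,0,0,-0.48],[-5.3,7.96,0,0,0,-0.48],[-5.3,7.96,0,0,0,-0.48]]'; python3 -m creep '[[-0.9,1.3,0,0,0,0],[-0.9,1.3,0,0,0,0],[-0.9,1.3,0,0,0,0]]'; python3 wr.py w2 .638 .1165 .07 .006;python3 go.py .638 .1165 .15 1.442
```

```text
t: 4.75
tool_pos: [0.6199, 0.153, 0.1434]
orientation: [-3.139, 0.001, 1.444]
contact_force: [1.1, -0.6, -1.7]
grip_width: 0.681
t: 5.05
tool_pos: [0.6552, 0.1218, 0.143]
orientation: [-3.138, 0.001, 1.439]
contact_force: [-0.7, 0.3, -2.2]
grip_width: 0.678
0
[293. 220.]
shift [-0.29 -0.53 -0.22] turn [-0.003  0.    -0.001] mm 19 tool [0.6547 0.123  0.1435] [-3.139  0.     1.441]
```

View pics/w2.png

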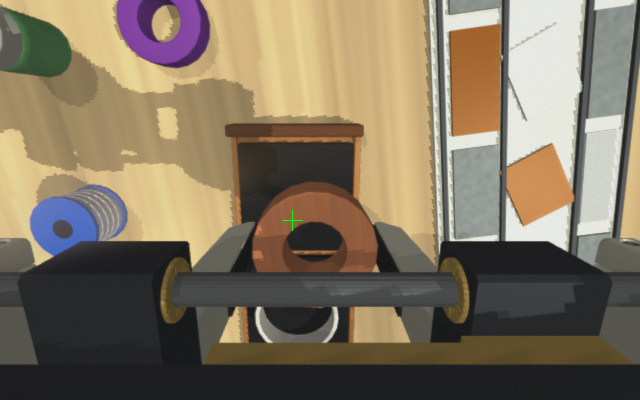

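The picture shows the ring held level at (315,245) with the post hidden behind it and the marker at (293,220). I need to shift about 18 mm, since my second call was typed in the old axes.

```bash
python3 -m creep '[[-0.29,-0.53,-0.2,0,0,0],[-0.29,-0.53,-0.2,0,0,0],[-0.29,-0.53,-0.2,0,0,0],[-0.29,-0.53,-0.2,0,0,0]]'; python3 wr.py w3 .638 .1165 .07 .006;python3 go.py .638 .1165 .15 1.442
python3 - <<'E'
from h import *
for n in ["scene","top"]:
    c=read_camera(n); P=cloud(c).reshape(-1,3)
    m=(np.hypot(P[:,0]-.638,P[:,1]-.1165)<.05)&(abs(P[:,2]-.145)<.012); q=P[m]
    if len(q)>5: print(n,len(q),q.mean(0).round(4),q.min(0).round(3),q.max(0).round(3))
E
```

```text
t: 5.5
tool_pos: [0.6388, 0.1175, 0.1514]
orientation: [3.141, -0.0, 1.443]
contact_force: [-0.1, -0.1, -1.7]
grip_width: 0.684
0
[314. 208.]
shift [-0.03 -0.02  0.05] turn [ 0.    -0.     0.001] mm 2 tool [0.6388 0.1174 0.1514] [ 3.141 -0.     1.443]
scene 447 [0.64   0.1279 0.1465] [0.595 0.089 0.133] [0.686 0.151 0.157]
top 27 [0.6391 0.0869 0.1491] [0.625 0.084 0.136] [0.654 0.09  0.153]
```

View pics/w3.png

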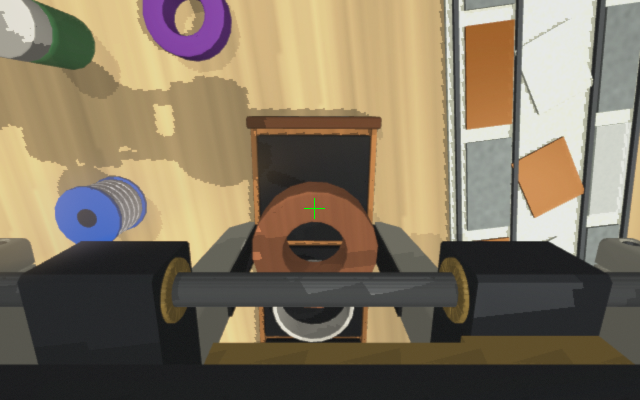

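```bash
python3 - <<'E'
from h import *
c=read_camera("wrist"); P=cloud(c).reshape(-1,3); p,_=tool(); zt=p[2]-.0025
col=c["pixels"].reshape(-1,3).astype(int)
m=(np.hypot(P[:,0]-p[0],P[:,1]-p[1])<.05)&(abs(P[:,2]-zt)<.007)&(col[:,0]>col[:,2]+30)
q=P[m]; print(len(q),p.round(4),np.median(q[:,2]),cv2.minEnclosingCircle(q[:,:2].astype(np.float32)))
E
python3 -m creep '[[-0.03,-0.02,0.7,0,0,0],[-0.03,-0.02,1.4,0,0,0],[-0.03,-0.02,1.4,0,0,0]]'
python3 -m creep '[[0,0,0.3,0,0,0],[0,0,0.6,0,0,0],[0,0,0.6,0,0,0]]'; python3 go.py .638 .1165 .042 1.442
```

```text
6299 [0.6389 0.1169 0.1513] 0.148054623715813 ((0.6395590901374817, 0.1260942816734314), 0.04644961282610893)
t: 6.0
tool_pos: [0.6357, 0.1155, 0.1056]
orientation: [-3.136, 0.001, 1.442]
contact_force: [-1.4, -0.6, -2.6]
grip_width: 0.681
t: 6.3
tool_pos: [0.6376, 0.1156, 0.0905]
orientation: [-3.14, 0.0, 1.442]
contact_force: [-0.9, 0.4, -2.4]
grip_width: 0.682
shift [0.03 0.01 1.62] turn [-0.001  0.    -0.   ] mm 48 tool [0.6376 0.1156 0.0905] [-3.14   0.     1.442]
```

```bash
python3 -m creep '[[0,0,0.4,0,0,0],[0,0,0.8,0,0,0],[0,0,1.2,0,0,0],[0,0,1.5,0,0,0],[0,0,1.6,0,0,0]]'; python3 go.py .638 .1165 .041 1.442
python3 - <<'E'
from h import *
c=read_camera("scene"); cv2.imwrite("pics/s1.png",cv2.resize(c["pixels"][150:300,200:400,::-1],None,fx=4,fy=4))
E
```

```text
t: 6.8
tool_pos: [0.6368, 0.1156, 0.0413]
orientation: [-3.139, 0.001, 1.442]
contact_force: [0.2, -0.4, -2.5]
grip_width: 0.682
shift [0.04 0.03 0.01] turn [-0.003  0.001 -0.   ] mm 2 tool [0.6368 0.1156 0.0413] [-3.139e+00  1.000e-03  1.442e+00]
```

View pics/s1.png

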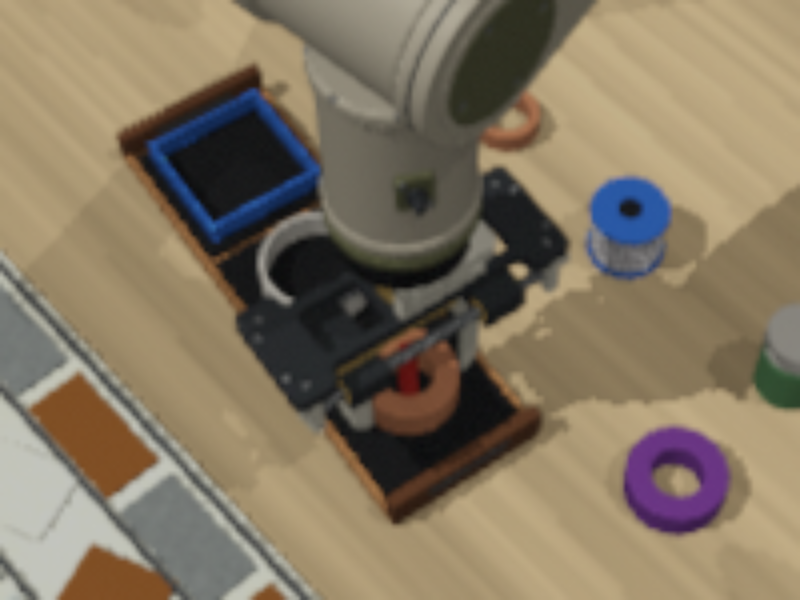

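The crop shows the ring around the red post at (410,375). I settle it 1 mm lower and open.

```bash
python3 -m creep '[[0,0,0.04,0,0,0],[0,0,0.04,0,0,0]]'; python3 -m creep '[[0,0,0.03,0,0,0],[0,0,0.03,0,0,0],[0,0,0.03,0,0,0],[0,0,0.03,0,0,0],[0,0,0.03,0,0,0]]' 0; python3 -m creep '[[0,0,-1,0,0,0],[0,0,-2,0,0,0],[0,0,-3,0,0,0],[0,0,-4,0,0,0],[0,0,-4,0,0,0]]' 0;  python3 go.py .4387 -.0045 .13 1.442
```

```text
t: 7.05
tool_pos: [0.6385, 0.1157, 0.0428]
orientation: [3.141, -0.0, 1.442]
contact_force: [0.9, 0.0, -1.7]
grip_width: 0.68
t: 7.55
tool_pos: [0.6382, 0.1157, 0.0416]
orientation: [3.141, -0.0, 1.442]
contact_force: [-0.8, -0.0, -0.8]
grip_width: 0.993
t: 8.05
tool_pos: [0.6412, 0.1161, 0.1677]
orientation: [3.133, -0.002, 1.442]
contact_force: [1.7, 0.6, 1.3]
grip_width: 0.998
shift [-4.86 -6.19  1.19] turn [ 0.009 -0.002 -0.   ] mm 239 tool [0.6412 0.1161 0.1677] [ 3.133e+00 -2.000e-03  1.442e+00]
```

```bash
python3 -m creep '[[-4.8,-6.15,0,0,0,0],[-4.8,-6.15,0,0,0,0],[-4.8,-6.15,0.5,0,0,0],[-4.8,-6.15,1,0,0,0],[-4.8,-6.15,1,0,0,0]]' 0; python3 -m creep '[[0,0,0,0,0,0],[0,0,0,0,0,0]]';python3 wr.py w4 .4387 -.0045 .018 .024; python3 go.py .4387 -.0045 .024 1.442
python3 - <<'E'
from h import *
c=read_camera("scene"); cv2.imwrite("pics/s2.png",cv2.resize(c["pixels"][150:300,200:400,::-1],None,fx=4,fy=4))
for n in ["scene","top"]:
    c=read_camera(n); P=cloud(c).reshape(-1,3)
    m=(np.hypot(P[:,0]-.638,P[:,1]-.1165)<.046)&(abs(P[:,2]-.038)<.005); q=P[m]
    print(n,len(q),np.median(q[:,2]).round(4),cv2.minEnclosingCircle(q[:,:2].astype(np.float32)))
E
```

```text
t: 8.55
tool_pos: [0.434, -0.0042, 0.1299]
orientation: [-3.14, 0.0, 1.442]
contact_force: [1.2, -0.6, 0.2]
grip_width: 1.001
t: 8.75
tool_pos: [0.4361, -0.0036, 0.131]
orientation: [3.141, -0.0, 1.44]
contact_force: [-0.1, 0.5, 1.2]
grip_width: 0.999
1461
z 0.0172 circ [ 0.4376 -0.0044] 0.024 rect ((0.43809574842453003, -0.004198834300041199), (0.04692046716809273, 0.04633946344256401), 81.53893280029297)
[318. 196.]
shift [-0.03  0.04  3.6 ] turn [ 0.002 -0.    -0.001] mm 108 tool [ 0.4374 -0.0034  0.1319] [ 3.14  -0.     1.441]
scene 355 0.0383 ((0.6387801170349121, 0.11731216311454773), 0.0324430949985981)
top 272 0.0391 ((0.6398106217384338, 0.11320562660694122), 0.03220707178115845)
```

View pics/w4.png

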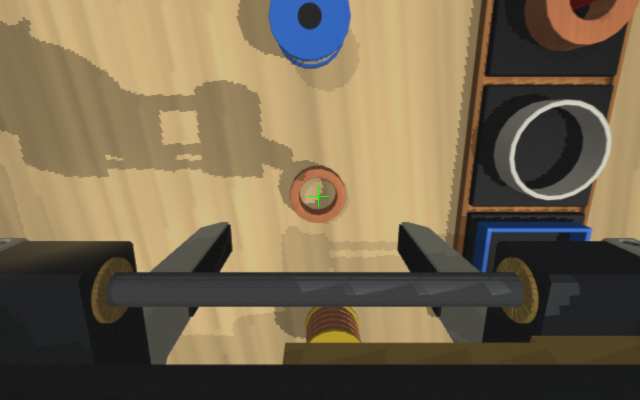

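View pics/s2.png

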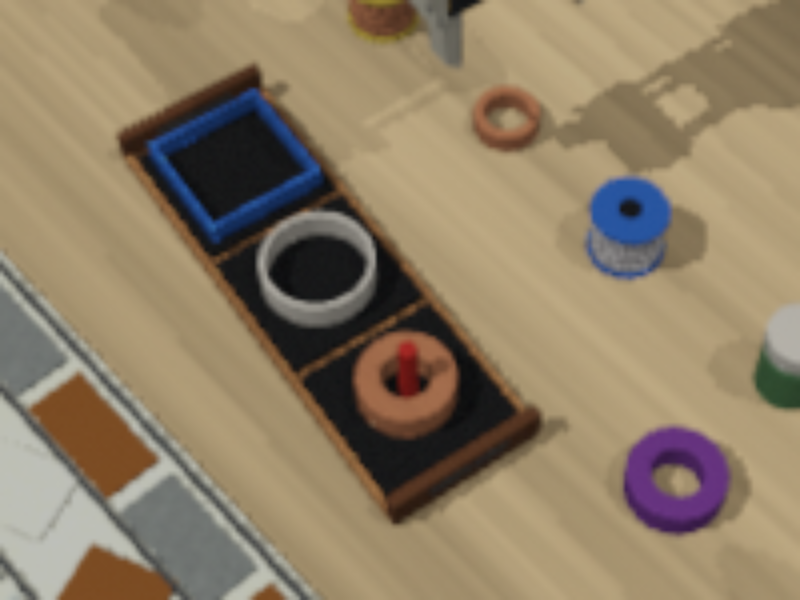

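Big roll is flat around the post at crop (407,385), top at 38 mm. In the wrist picture the small ring is at (318,194), on the marker. Descend and grip.

```bash
python3 -m creep '[[0,0.02,1.2,0,0,0],[0,0.02,2.4,0,0,0],[0,0.02,3.2,0,0,0],[0,0.02,3.57,0,0,0],[0,0.02,3.57,0,0,0]]' 0; python3 -m creep '[[0,0,0,0,0,0],[0,0,0,0,0,0],[0,0,0,0,0,0],[0,0,0,0,0,0],[0,0,0,0,0,0]]' 1 25;python3 -m creep '[[0,0,0,0,0,0],[0,0,0,0,0,0],[0,0,0,0,0,0],[0,0,0,0,0,0]]'
```

```text
t: 9.45
tool_pos: [0.4373, -0.003, 0.0238]
orientation: [-3.14, -0.0, 1.443]
contact_force: [-0.2, -0.3, 0.5]
grip_width: 0.999
t: 9.95
tool_pos: [0.4374, -0.0035, 0.0245]
orientation: [3.141, 0.0, 1.442]
contact_force: [-0.2, 0.7, -0.0]
grip_width: 0.619
t: 10.35
tool_pos: [0.4373, -0.0035, 0.0244]
orientation: [3.141, 0.0, 1.442]
contact_force: [1.0, 0.7, 2.2]
grip_width: 0.515
```

```bash
python3 -m creep '[[0,0,-1,0,0,0],[0,0,-2,0,0,0],[0,0,-3,0,0,0],[0,0,-4,0,0,0],[0,0,-4.2,0,0,0]]';  python3 go.py .638 .1160 .15 1.442
```

```text
t: 10.85
tool_pos: [0.4393, -0.0037, 0.1539]
orientation: [3.136, -0.0, 1.442]
contact_force: [0.7, -0.9, -0.1]
grip_width: 0.516
shift [4.81 6.06 0.17] turn [ 0.006 -0.    -0.   ] mm 232 tool [ 0.4393 -0.0037  0.1539] [ 3.136 -0.     1.442]
```

```bash
python3 -m creep '[[4.83,6.1,0,0,0,0],[4.83,6.1,0,0,0,0],[4.83,6.1,0,0,0,0],[4.83,6.1,0,0,0,0],[4.83,6.1,0,0,0,0]]';python3 -m creep '[[0,0,0,0,0,0],[0,0,0,0,0,0]]';  python3 go.py .638 .1160 .106 1.442;python3 wr.py w5 .638 .116 .07 .006
```

```text
t: 11.35
tool_pos: [0.6387, 0.1185, 0.1479]
orientation: [-3.14, 0.0, 1.443]
contact_force: [-0.6, -0.5, -0.9]
grip_width: 0.516
t: 11.55
tool_pos: [0.6365, 0.1169, 0.1476]
orientation: [-3.138, 0.001, 1.443]
contact_force: [-0.5, 0.6, -0.8]
grip_width: 0.51
shift [-0.02  0.06  1.39] turn [-0.004  0.001  0.001] mm 42 tool [0.6365 0.1169 0.1476] [-3.138e+00  1.000e-03  1.443e+00]
0
[318. 209.]
```

View pics/w5.png

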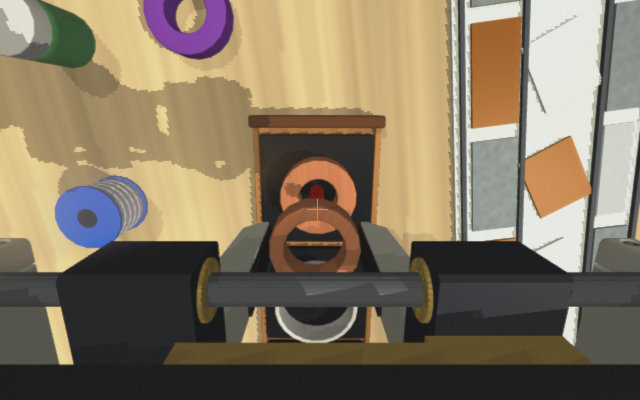

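The wrist view shows the small ring held level at (315,240), with the post tip at (317,195) in line with it. Descend in stages.

```bash
python3 -m creep '[[0,0.04,0.5,0,0,0],[0,0.04,1,0,0,0],[0,0.04,1.4,0,0,0],[0,0.04,1.4,0,0,0]]';python3 -m creep '[[0,0,0.3,0,0,0],[0,0,0.6,0,0,0],[0,0,0.6,0,0,0]]';  python3 go.py .638 .1160 .064 1.442
python3 - <<'E'
from h import *
c=read_camera("scene"); cv2.imwrite("pics/s3.png",cv2.resize(c["pixels"][180:280,240:370,::-1],None,fx=5,fy=5))
E
```

```text
t: 12.0
tool_pos: [0.6361, 0.116, 0.1047]
orientation: [-3.137, 0.001, 1.441]
contact_force: [0.2, -0.5, -1.6]
grip_width: 0.515
t: 12.3
tool_pos: [0.6376, 0.1165, 0.0886]
orientation: [-3.14, 0.0, 1.442]
contact_force: [-0.1, 0.2, -1.1]
grip_width: 0.511
shift [-0.01  0.02  0.82] turn [-0.002  0.    -0.   ] mm 25 tool [0.6376 0.1165 0.0886] [-3.14   0.     1.442]
```

View pics/s3.png

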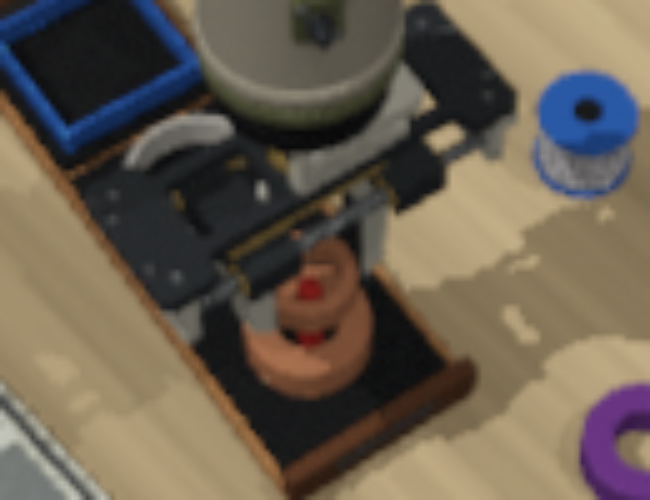

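The post tip at crop (310,288) is inside the small ring. Lower, release, rise.

```bash
python3 -m creep '[[0,0.02,0.4,0,0,0],[0,0.02,0.7,0,0,0],[0,0.02,0.8,0,0,0],[0,0.02,0.85,0,0,0],[0,0.02,0.85,0,0,0]]'; python3 -m creep '[[0,0,0,0,0,0],[0,0,0,0,0,0],[0,0,0,0,0,0],[0,0,0,0,0,0]]' 0; python3 -m creep '[[0,0,-1,0,0,0],[0,0,-2,0,0,0],[0,0,-3,0,0,0],[0,0,-3.5,0,0,0],[0,0,-3.5,0,0,0]]' 0;  python3 go.py .526 -.374 .17 1.442
```

```text
t: 12.85
tool_pos: [0.6389, 0.1165, 0.0644]
orientation: [-3.141, 0.0, 1.442]
contact_force: [0.4, -0.5, -1.2]
grip_width: 0.513
t: 13.25
tool_pos: [0.6394, 0.1165, 0.0652]
orientation: [3.141, -0.0, 1.442]
contact_force: [0.5, -0.1, -0.2]
grip_width: 0.812
t: 13.75
tool_pos: [0.6409, 0.1167, 0.173]
orientation: [3.136, -0.001, 1.442]
contact_force: [0.1, 0.3, 0.3]
grip_width: 1.0
shift [-16.71  -1.7    0.07] turn [ 0.005 -0.001 -0.   ] mm 504 tool [0.6409 0.1167 0.173 ] [ 3.136e+00 -1.000e-03  1.442e+00]
```

```bash
python3 -m creep '[[-16.7,-1.65,0,0,0,0],[-16.7,-1.65,0,0,0,0],[-16.7,-1.65,0,0,0,0],[-16.7,-1.65,0,0,0,0],[-16.7,-1.65,0,0,0,0]]' 0;  python3 go.py .526 -.374 .168 1.442
python3 - <<'E'
from h import *
c=read_camera("scene"); cv2.imwrite("pics/s4.png",cv2.resize(c["pixels"][180:300,240:400,::-1],None,fx=5,fy=5))
for n in ["scene","top"]:
    c=read_camera(n); P=cloud(c).reshape(-1,3)
    m=(np.hypot(P[:,0]-.638,P[:,1]-.1165)<.046)&(abs(P[:,2]-.056)<.006); q=P[m]
    print(n,len(q),np.median(q[:,2]).round(4),np.ptp(q[:,2]).round(4),cv2.minEnclosingCircle(q[:,:2].astype(np.float32)))
E
```

```text
t: 14.25
tool_pos: [0.5809, -0.1285, 0.1674]
orientation: [-3.139, -0.0, 1.442]
contact_force: [0.7, -0.5, 1.3]
grip_width: 0.998
shift [-8.35 -0.76 -0.02] turn [-0.003 -0.     0.   ] mm 252 tool [ 0.5809 -0.1285  0.1674] [-3.139 -0.     1.442]
scene 178 0.0562 0.0112 ((0.6389869451522827, 0.11815371364355087), 0.02462644875049591)
top 130 0.0564 0.0109 ((0.6412360668182373, 0.11340510845184326), 0.02408713661134243)
```

View pics/s4.png

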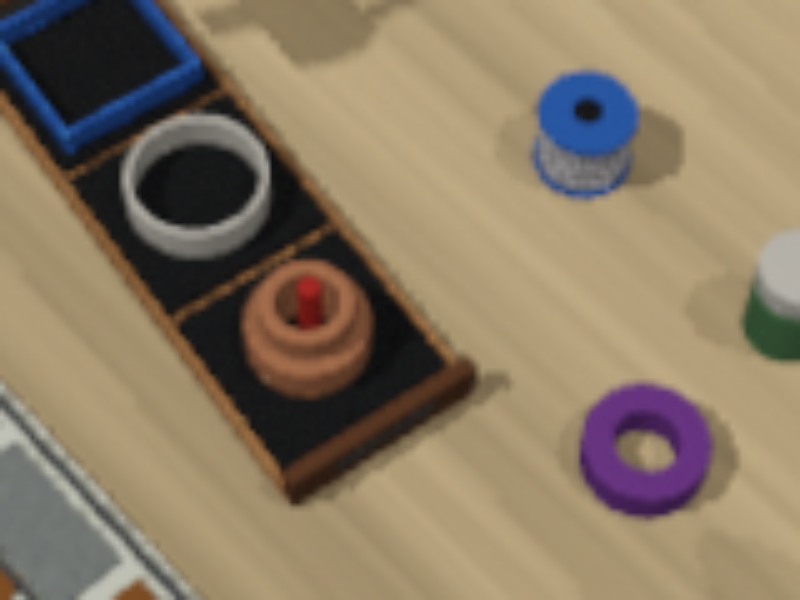

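The two rolls are stacked flat on the post at crop (308,325), the upper one's top at 56 mm. On to the flux jar.

```bash
python3 -m creep '[[-8.35,-0.8,0,0,0,0],[-8.35,-0.8,0,0,0,0],[-8.35,-0.8,0,0,0,0],[-8.35,-0.8,0,0,0,0],[-8.35,-0.8,0,0,0,0]]' 0; python3 -m creep '[[0,0,0,0,0,0],[0,0,0,0,0,0],[0,0,0,0,0,0]]' 0; python3 wr.py w6 .526 -.374 .062 .022; python3 go.py .526 -.374 .053 1.442
```

```text
t: 14.9
tool_pos: [0.5268, -0.3708, 0.168]
orientation: [-3.14, -0.002, 1.443]
contact_force: [0.6, 0.5, 0.9]
grip_width: 1.003
t: 15.2
tool_pos: [0.5275, -0.3688, 0.1685]
orientation: [-3.14, -0.002, 1.443]
contact_force: [-0.1, 0.3, 0.4]
grip_width: 1.001
2143
z 0.0614 circ [ 0.5251 -0.3751] 0.022 rect ((0.5253138542175293, -0.3747844099998474), (0.04276493936777115, 0.04287225008010864), 28.627864837646484)
[314. 204.]
shift [-0.19 -0.03  3.86] turn [-0.001 -0.001  0.002] mm 116 tool [ 0.5277 -0.3687  0.1688] [-3.141e+00 -1.000e-03  1.444e+00]
```

View pics/w6.png

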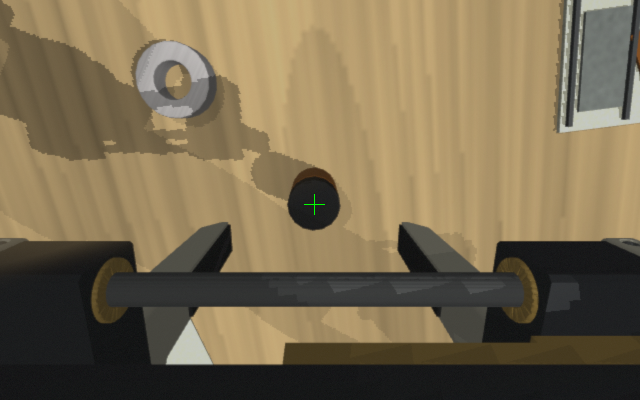

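The jar cap at (314,203) is on the marker, with amber showing at its edge at (314,172). Top 61 mm, centre (.525,-.375). Descend and grip, tips at about 31 mm so the fingers stay above the cup rim later.

```bash
python3 -m creep '[[-0.22,-0.06,0.5,0,0,0],[-0.22,-0.06,1.6,0,0,0],[-0.22,-0.06,2.8,0,0,0],[-0.22,-0.06,3.6,0,0,0],[-0.22,-0.06,3.86,0,0,0]]' 0; python3 -m creep '[[0,0,0,0,0,0],[0,0,0,0,0,0]]' 0;python3 go.py .5251 -.375 .053 1.442; python3 -m creep '[[0,0,0,0,0,0],[0,0,0,0,0,0],[0,0,0,0,0,0],[0,0,0,0,0,0],[0,0,0,0,0,0]]' 1 25;python3 -m creep '[[0,0,0,0,0,0],[0,0,0,0,0,0],[0,0,0,0,0,0],[0,0,0,0,0,0],[0,0,0,0,0,0]]'
```

```text
t: 15.75
tool_pos: [0.5223, -0.3744, 0.049]
orientation: [-3.136, -0.004, 1.443]
contact_force: [-1.0, 0.7, 0.4]
grip_width: 1.004
t: 15.95
tool_pos: [0.5252, -0.3774, 0.0552]
orientation: [3.14, 0.001, 1.442]
contact_force: [0.2, -0.3, 0.0]
grip_width: 0.998
shift [ 0.08 -0.01  0.07] turn [0.001 0.001 0.   ] mm 3 tool [ 0.5252 -0.3774  0.0552] [3.140e+00 1.000e-03 1.442e+00]
t: 16.45
tool_pos: [0.5245, -0.3772, 0.0542]
orientation: [3.141, 0.0, 1.442]
contact_force: [-0.0, 1.5, 0.5]
grip_width: 0.618
t: 16.95
tool_pos: [0.5245, -0.3771, 0.054]
orientation: [3.142, 0.0, 1.442]
contact_force: [0.2, -0.4, 0.5]
grip_width: 0.469
```

```bash
python3 -m creep '[[0,0,-0.3,0,0,0],[0,0,-1,0,0,0],[0,0,-2,0,0,0],[0,0,-2.8,0,0,0],[0,0,-3.2,0,0,0]]'; python3 -m creep '[[0,0,0,0,0,0],[0,0,0,0,0,0]]'; python3 go.py .6245 .0112 .15 1.442
python3 - <<'E'
from h import *
c=read_camera("scene"); cv2.imwrite("pics/s5.png",cv2.resize(c["pixels"][40:190,160:360,::-1],None,fx=4,fy=4))
E
```

```text
t: 17.45
tool_pos: [0.5254, -0.378, 0.1535]
orientation: [3.138, 0.002, 1.442]
contact_force: [-0.3, 0.1, -0.8]
grip_width: 0.467
t: 17.65
tool_pos: [0.5241, -0.3768, 0.1491]
orientation: [-3.141, -0.001, 1.442]
contact_force: [0.3, 0.6, -1.9]
grip_width: 0.47
shift [13.26  1.66 -0.03] turn [-0.001 -0.001 -0.   ] mm 401 tool [ 0.5241 -0.3768  0.1491] [-3.141e+00 -1.000e-03  1.442e+00]
```

View pics/s5.png

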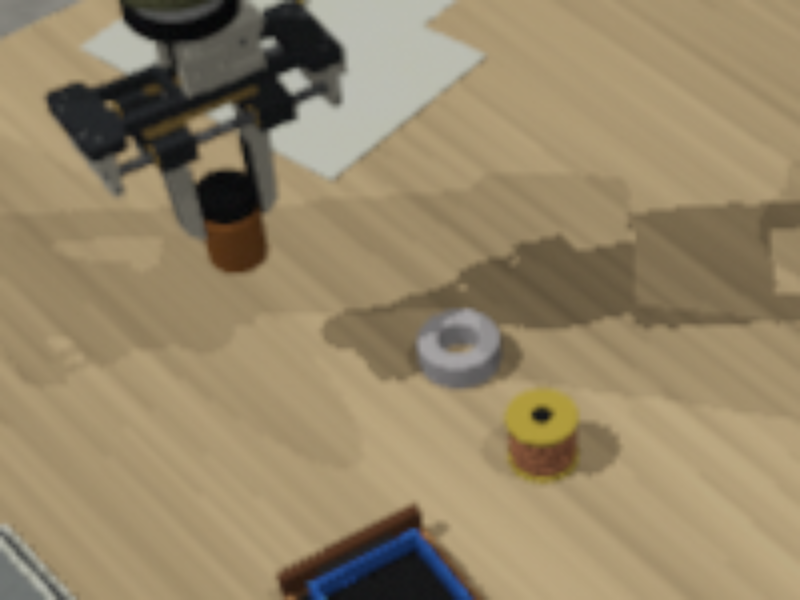

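The amber jar hangs upright in the fingers at crop (237,225). I carry it to the cup with ramped steps.

```bash
python3 -m creep '[[0.5,0.06,0,0,0,0],[1.6,0.2,0,0,0,0],[3,0.38,0,0,0,0],[4.4,0.55,0,0,0,0],[5.8,0.73,0,0,0,0]]';python3 -m creep '[[1.4,0.17,0,0,0,0],[2.8,0.35,0,0,0,0],[4.2,0.53,0,0,0,0],[5.4,0.68,0,0,0,0],[6.3,0.79,0,0,0,0]]'; python3 -m creep '[[0.6,0.08,0,0,0,0],[0.95,0.12,0,0,0,0],[1.05,0.13,0,0,0,0],[1.05,0.13,0,0,0,0]]'; python3 go.py .6245 .0112 .10 1.442
```

```text
t: 18.2
tool_pos: [0.568, -0.2045, 0.1485]
orientation: [-3.139, -0.001, 1.442]
contact_force: [0.5, -0.2, -0.8]
grip_width: 0.468
t: 18.7
tool_pos: [0.6155, -0.0193, 0.1485]
orientation: [-3.139, -0.001, 1.444]
contact_force: [0.4, -0.7, -1.8]
grip_width: 0.468
t: 19.1
tool_pos: [0.6241, 0.0073, 0.1497]
orientation: [-3.141, 0.0, 1.442]
contact_force: [-0.3, 0.1, -1.1]
grip_width: 0.466
shift [ 0.13 -0.    1.66] turn [-0.  0. -0.] mm 50 tool [0.6241 0.0073 0.1497] [-3.141  0.     1.442]
```

```bash
python3 wr.py w7 .6245 .0112 .036 .038
python3 - <<'E'
from h import *
c=read_camera("scene"); cv2.imwrite("pics/s6.png",cv2.resize(c["pixels"][140:290,200:400,::-1],None,fx=4,fy=4))
E
```

```text
1010
z 0.0352 circ [0.623  0.0114] 0.0379 rect ((0.6237480640411377, 0.01938776671886444), (0.05923474207520485, 0.07495304197072983), 84.40209197998047)
[315. 191.]
```

View pics/w7.png

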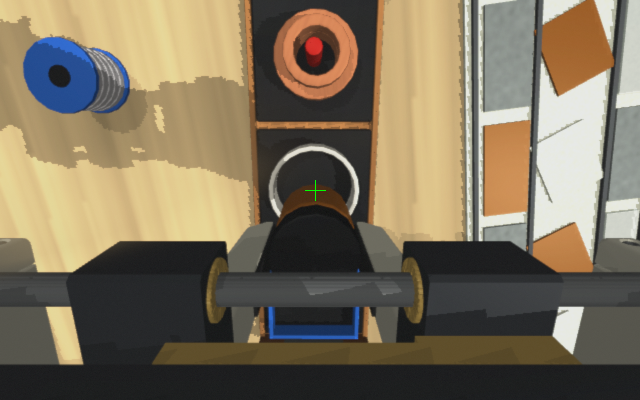

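View pics/s6.png

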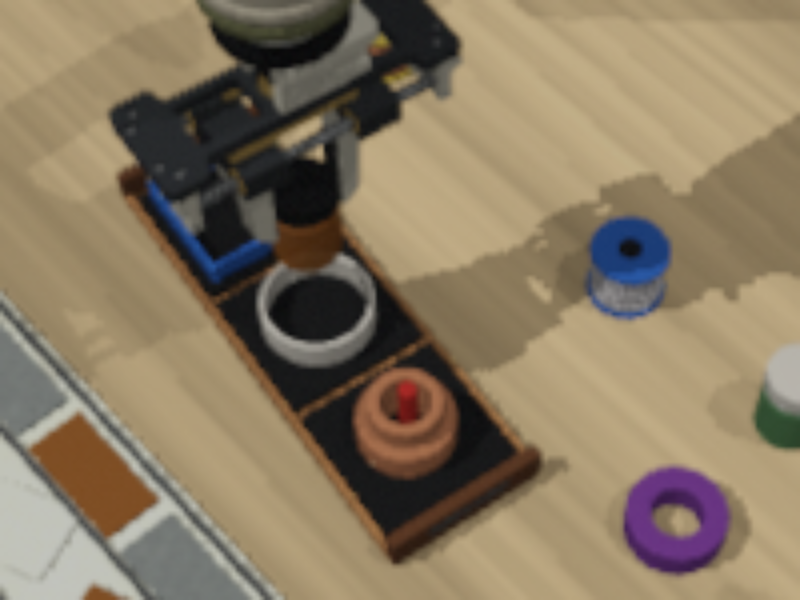

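The jar hangs upright at scene crop (307,215), above and just behind the cup at (317,308). The wrist fit puts the cup at (.623,.011). Lowering.

```bash
python3 -m creep '[[0.09,0,0.3,0,0,0],[0.09,0,0.9,0,0,0],[0.09,0,1.4,0,0,0],[0.09,0,1.6,0,0,0],[0.09,0,1.6,0,0,0]]'; python3 go.py .6235 .0095 .069 1.442;  python3 -m creep '[[0,0,0.3,0,0,0],[0,0,0.6,0,0,0],[0,0,0.85,0,0,0],[0,0,1.0,0,0,0],[0,0,1.05,0,0,0]]';python3 -m creep '[[0,0,0,0,0,0],[0,0,0,0,0,0]]'; python3 go.py .6235 .0095 .068 1.442
```

```text
t: 19.7
tool_pos: [0.6233, 0.0102, 0.1]
orientation: [-3.138, 0.0, 1.441]
contact_force: [-0.2, 0.3, -1.2]
grip_width: 0.468
shift [-0.02  0.01  1.03] turn [-0.003  0.    -0.001] mm 31 tool [0.6233 0.0102 0.1   ] [-3.138  0.     1.441]
t: 20.2
tool_pos: [0.6241, 0.0105, 0.0695]
orientation: [-3.14, 0.0, 1.442]
contact_force: [-0.5, 0.6, -1.2]
grip_width: 0.467
t: 20.4
tool_pos: [0.6249, 0.0104, 0.0709]
orientation: [3.141, -0.0, 1.442]
contact_force: [-0.2, 0.1, -1.4]
grip_width: 0.468
shift [-0.04 -0.04  0.1 ] turn [ 0.001 -0.    -0.   ] mm 3 tool [0.6249 0.0104 0.0709] [ 3.141 -0.     1.442]
```

```bash
python3 -m creep '[[0,0,0.04,0,0,0],[0,0,0.08,0,0,0],[0,0,0.08,0,0,0],[0,0,0.08,0,0,0]]'; python3 -m creep '[[0,0,0,0,0,0],[0,0,0,0,0,0],[0,0,0,0,0,0],[0,0,0,0,0,0],[0,0,0,0,0,0]]'
python3 - <<'E'
from h import *
c=read_camera("scene"); cv2.imwrite("pics/s7.png",cv2.resize(c["pixels"][140:290,200:400,::-1],None,fx=4,fy=4))
E
```

```text
t: 20.8
tool_pos: [0.6246, 0.0104, 0.0681]
orientation: [-3.142, 0.0, 1.442]
contact_force: [0.3, 0.0, -1.8]
grip_width: 0.466
t: 21.3
tool_pos: [0.6246, 0.0104, 0.0681]
orientation: [3.142, -0.0, 1.442]
contact_force: [0.2, -0.3, -1.8]
grip_width: 0.465
```

View pics/s7.png

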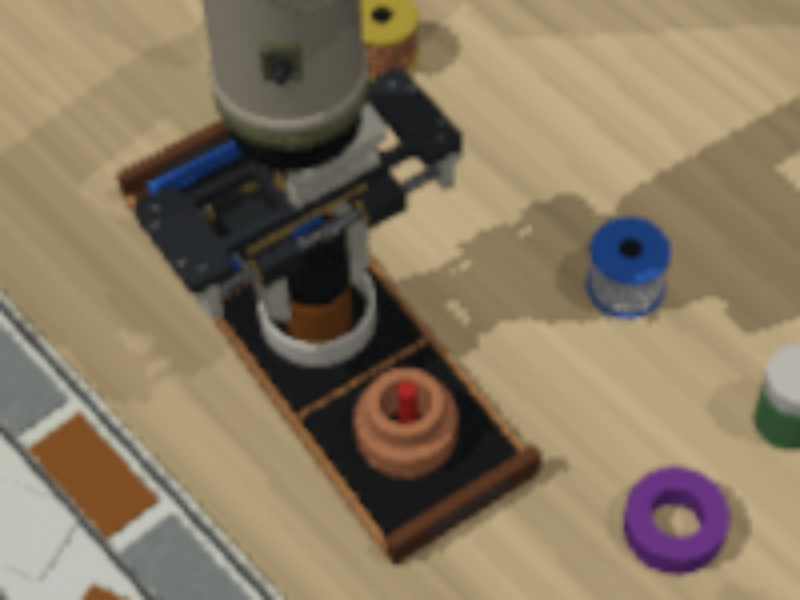

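The jar stands inside the cup at crop (320,300), but the weight is still on the wrist (-1.8 N). I lower a hair until it touches.

```bash
python3 -m creep '[[0,0,0.03,0,0,0],[0,0,0.03,0,0,0],[0,0,0.03,0,0,0]]'; python3 -m creep '[[0,0,0.02,0,0,0],[0,0,0.02,0,0,0],[0,0,0.02,0,0,0]]'
```

```text
t: 21.65
tool_pos: [0.6247, 0.0104, 0.0679]
orientation: [3.141, 0.0, 1.442]
contact_force: [-2.9, 0.7, 6.0]
grip_width: 0.468
t: 21.95
tool_pos: [0.6248, 0.0104, 0.0679]
orientation: [3.141, 0.0, 1.442]
contact_force: [-6.1, 1.0, 9.9]
grip_width: 0.47
```

Contact. I relax the push, open, and rise straight up.

```bash
python3 -m creep '[[0,0,-0.03,0,0,0],[0,0,-0.04,0,0,0],[0,0,-0.04,0,0,0]]'; python3 -m creep '[[0,0,0,0,0,0],[0,0,0,0,0,0],[0,0,0,0,0,0],[0,0,0,0,0,0],[0,0,0,0,0,0]]' 0; python3 -m creep '[[0,0,0,0,0,0],[0,0,-0.5,0,0,0],[0,0,-1.2,0,0,0],[0,0,-2.2,0,0,0],[0,0,-3.2,0,0,0]]' 0;  python3 go.py .450 .125 .16 1.442
```

```text
t: 22.25
tool_pos: [0.6248, 0.0104, 0.0679]
orientation: [3.141, -0.0, 1.442]
contact_force: [-0.2, 0.0, 2.3]
grip_width: 0.469
t: 22.75
tool_pos: [0.6246, 0.0104, 0.0677]
orientation: [-3.142, 0.0, 1.442]
contact_force: [0.9, -0.3, -0.1]
grip_width: 0.844
t: 23.25
tool_pos: [0.6245, 0.0104, 0.1657]
orientation: [3.142, 0.0, 1.442]
contact_force: [0.3, -0.1, 0.7]
grip_width: 1.0
shift [ 3.04 -6.26  0.19] turn [ 0.  0. -0.] mm 209 tool [0.6245 0.0104 0.1657] [3.142 0.    1.442]
```

```bash
python3 -m creep '[[3.04,-6.26,0,0,0,0],[3.04,-6.26,0,0,0,0],[3.04,-6.26,0,0,0,0],[3.04,-6.26,0,0,0,0],[3.04,-6.26,0,0,0,0]]' 0; python3 -m creep '[[0,0,0,0,0,0],[0,0,0,0,0,0],[0,0,0,0,0,0]]' 0; python3 wr.py w8 .450 .125 .045 .027; python3 go.py .450 .125 .045 1.442;python3 - <<'E'
from h import *
c=read_camera("scene"); cv2.imwrite("pics/s8.png",cv2.resize(c["pixels"][140:290,200:400,::-1],None,fx=4,fy=4))
E
```

```text
t: 23.75
tool_pos: [0.4464, 0.1272, 0.1642]
orientation: [-3.14, -0.001, 1.444]
contact_force: [0.2, 0.2, -0.9]
grip_width: 0.998
t: 24.05
tool_pos: [0.4515, 0.1244, 0.1645]
orientation: [3.14, -0.0, 1.441]
contact_force: [0.1, -0.6, 0.2]
grip_width: 1.001
2952
z 0.0445 circ [0.4487 0.1246] 0.027 rect ((0.44894495606422424, 0.12487772107124329), (0.0525856539607048, 0.05331213027238846), 79.69132232666016)
[313. 193.]
shift [ 0.02 -0.05  3.97] turn [ 0.001  0.    -0.002] mm 119 tool [0.4513 0.1243 0.1642] [3.141 0.    1.44 ]
```

View pics/w8.png

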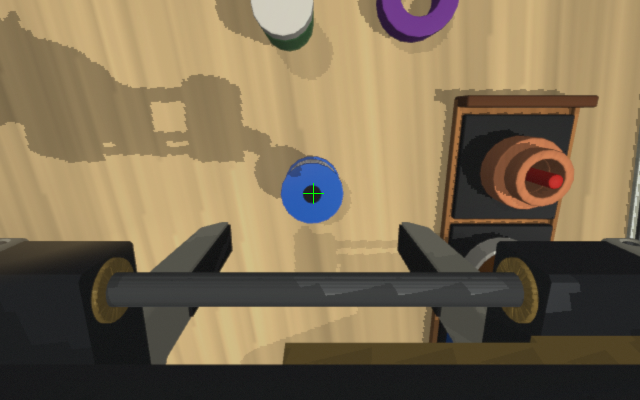

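View pics/s8.png

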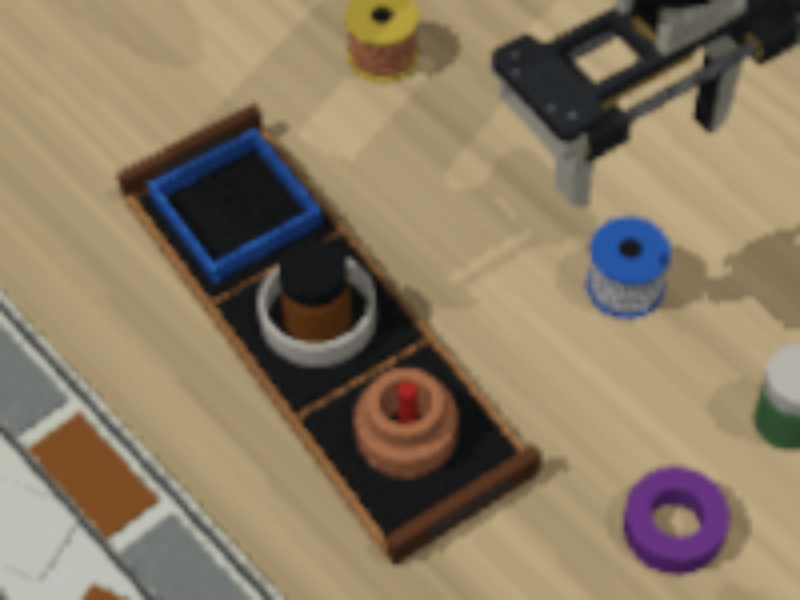

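The jar stands upright in the cup at crop (317,290). The spool at wrist pixel (313,190) is on the marker. Descend and grip with tips at about 22 mm, above the bay wall height.

```bash
python3 -m creep '[[0,-0.08,0.8,0,0,0],[0,-0.08,2,0,0,0],[0,-0.08,3.1,0,0,0],[0,-0.08,3.8,0,0,0],[0,-0.08,4,0,0,0]]' 0; python3 -m creep '[[0,0,0,0,0,0],[0,0,0,0,0,0]]' 0;python3 go.py .4490 .1247 .044 1.442; python3 -m creep '[[0,0,0,0,0,0],[0,0,0,0,0,0],[0,0,0,0,0,0],[0,0,0,0,0,0],[0,0,0,0,0,0]]' 1 40;python3 -m creep '[[0,0,0,0,0,0],[0,0,0,0,0,0],[0,0,0,0,0,0],[0,0,0,0,0,0],[0,0,0,0,0,0]]'
```

```text
t: 24.65
tool_pos: [0.4459, 0.1244, 0.0408]
orientation: [-3.136, 0.002, 1.441]
contact_force: [-0.3, 0.4, 0.0]
grip_width: 1.0
t: 24.85
tool_pos: [0.4489, 0.1253, 0.045]
orientation: [3.14, -0.0, 1.441]
contact_force: [-0.3, 0.3, -0.1]
grip_width: 1.0
shift [-0.02  0.01  0.03] turn [ 0.001 -0.    -0.001] mm 1 tool [0.4489 0.1253 0.045 ] [ 3.14  -0.     1.441]
t: 25.35
tool_pos: [0.4478, 0.1254, 0.044]
orientation: [3.141, -0.0, 1.442]
contact_force: [0.4, 0.5, -0.2]
grip_width: 0.621
t: 25.85
tool_pos: [0.448, 0.1253, 0.044]
orientation: [3.141, -0.0, 1.442]
contact_force: [1.3, 0.1, 1.9]
grip_width: 0.573
```

```bash
python3 -m creep '[[0,0,-0.5,0,0,0],[0,0,-1.5,0,0,0],[0,0,-2.6,0,0,0],[0,0,-3.6,0,0,0],[0,0,-3.9,0,0,0]]'; python3 -m creep '[[0,0,0,0,0,0],[0,0,0,0,0,0]]'; python3 go.py .6106 -.094 .16 1.442
```

```text
t: 26.35
tool_pos: [0.449, 0.1256, 0.1636]
orientation: [3.138, -0.001, 1.442]
contact_force: [1.3, -0.5, -2.6]
grip_width: 0.576
t: 26.55
tool_pos: [0.4467, 0.1252, 0.1588]
orientation: [-3.139, 0.001, 1.442]
contact_force: [-0.6, 0.8, -4.4]
grip_width: 0.574
shift [-6.54  6.36 -0.05] turn [-0.003  0.001 -0.   ] mm 274 tool [0.4467 0.1252 0.1588] [-3.139e+00  1.000e-03  1.442e+00]
```

```bash
python3 -m creep '[[-0.7,0.7,0,0,0,0],[-1.8,1.75,0,0,0,0],[-2.9,2.8,0,0,0,0],[-4,3.9,0,0,0,0],[-5.1,4.95,0,0,0,0]]';python3 -m creep '[[-0.8,0.8,0,0,0,0],[-1.3,1.25,0,0,0,0],[-1.42,1.36,0,0,0,0],[-1.42,1.36,0,0,0,0]]'; python3 -m creep '[[0,0,0,0,0,0],[0,0,0,0,0,0]]'; python3 go.py .6106 -.094 .16 1.442
python3 - <<'E'
from h import *
c=read_camera("wrist"); cv2.imwrite("pics/w9.png",c["pixels"][:,:,::-1])
c=read_camera("scene"); cv2.imwrite("pics/s9.png",cv2.resize(c["pixels"][140:290,200:400,::-1],None,fx=4,fy=4))
E
```

```text
t: 27.05
tool_pos: [0.5747, -0.0469, 0.1576]
orientation: [-3.137, -0.0, 1.442]
contact_force: [0.8, 0.1, -2.0]
grip_width: 0.578
t: 27.45
tool_pos: [0.6091, -0.0931, 0.1581]
orientation: [-3.137, -0.001, 1.441]
contact_force: [-0.5, 0.6, -3.6]
grip_width: 0.579
t: 27.65
tool_pos: [0.6095, -0.0918, 0.1602]
orientation: [-3.14, -0.0, 1.443]
contact_force: [0.8, 0.7, -2.6]
grip_width: 0.576
shift [-0.07  0.04  0.01] turn [-0.001 -0.     0.001] mm 2 tool [ 0.6095 -0.0918  0.1602] [-3.14  -0.     1.443]
```

View pics/w9.png

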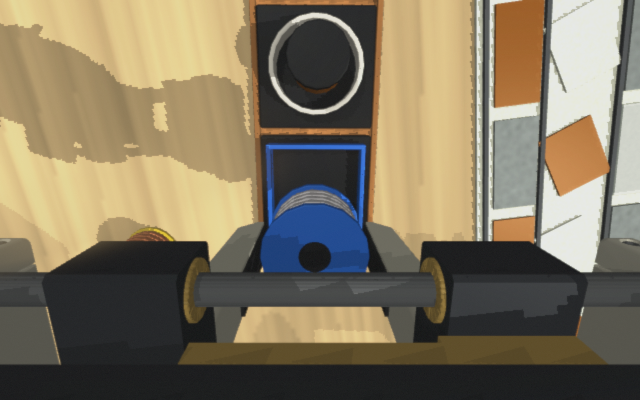

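View pics/s9.png

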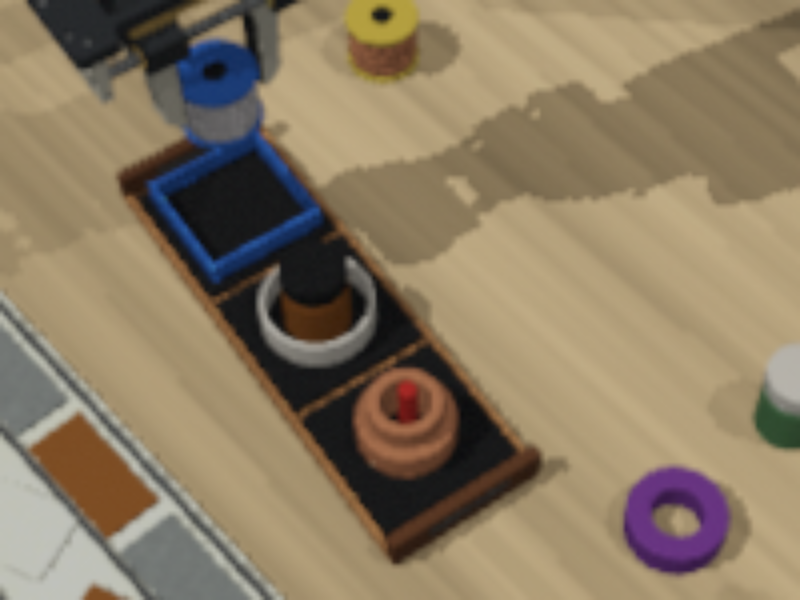

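Spool hangs upright at crop (222,95) above the bay. A quick blue-frame fit from both fixed cameras will confirm the bay centre.

```bash
python3 - <<'E'
from h import *
for n in ["scene","top"]:
    c=read_camera(n); P=cloud(c).reshape(-1,3); k=c["pixels"].reshape(-1,3).astype(int)
    m=(np.hypot(P[:,0]-.61,P[:,1]+.094)<.075)&(abs(P[:,2]-.03)<.006)&(k[:,2]>k[:,0]+40); q=P[m]
    print(n,len(q),np.median(q[:,2]) if len(q) else 0,cv2.minAreaRect(q[:,:2].astype(np.float32)) if len(q)>4 else 0)
E
python3 go.py .6106 -.094 .060 1.442
```

```text
scene 219 0.029555379370011747 ((0.6092516779899597, -0.10074259340763092), (0.10733851045370102, 0.08633900433778763), 82.47813415527344)
top 29 0.029467868790116723 ((0.6222951412200928, -0.06047312170267105), (0.012045328505337238, 0.07587933540344238), 72.15862274169922)
shift [-0.05  0.02  3.37] turn [0.    0.    0.001] mm 101 tool [ 0.6102 -0.0924  0.161 ] [3.141 0.    1.443]
```

```bash
python3 -m creep '[[-0.03,0,0.5,0,0,0],[-0.03,0,1.3,0,0,0],[-0.03,0,2,0,0,0],[-0.03,0,2.3,0,0,0],[-0.03,0,2.3,0,0,0]]'; python3 -m creep '[[0,0,0.3,0,0,0],[0,0,0.6,0,0,0],[0,0,0.85,0,0,0],[0,0,0.95,0,0,0],[0,0,0.95,0,0,0]]'; python3 -m creep '[[0,0,0,0,0,0],[0,0,0,0,0,0]]'; python3 go.py .6106 -.093 .058 1.442
python3 - <<'E'
from h import *
c=read_camera("scene"); cv2.imwrite("pics/s10.png",cv2.resize(c["pixels"][140:290,200:400,::-1],None,fx=4,fy=4))
E
```

```text
t: 28.35
tool_pos: [0.6085, -0.0935, 0.0892]
orientation: [-3.137, -0.0, 1.442]
contact_force: [-1.3, -0.4, -2.2]
grip_width: 0.569
t: 28.85
tool_pos: [0.6097, -0.0938, 0.0625]
orientation: [-3.14, -0.0, 1.442]
contact_force: [-0.2, -0.2, -3.7]
grip_width: 0.574
t: 29.05
tool_pos: [0.6106, -0.094, 0.0638]
orientation: [3.141, 0.0, 1.442]
contact_force: [0.2, -0.3, -3.3]
grip_width: 0.574
shift [ 0.03 -0.    0.19] turn [ 0.001  0.    -0.   ] mm 6 tool [ 0.6106 -0.094   0.0638] [3.141 0.    1.442]
```

View pics/s10.png

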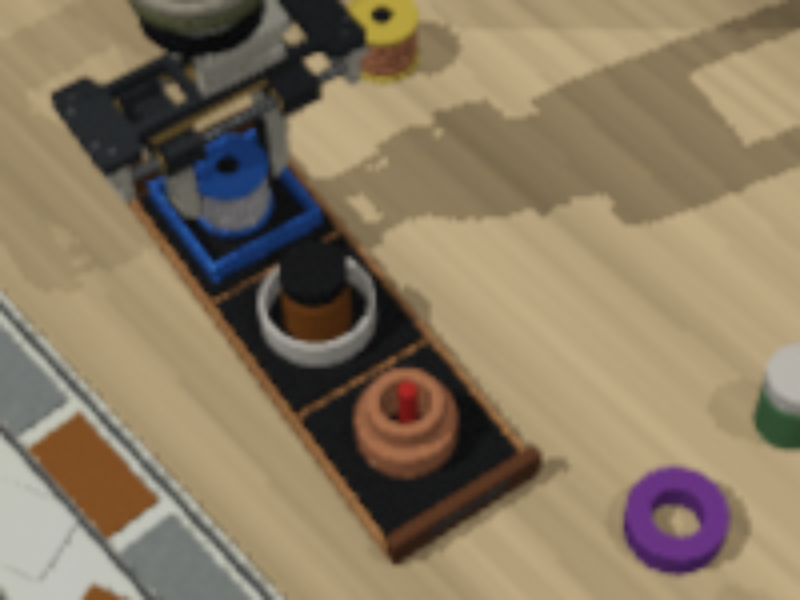

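The spool is inside the frame at crop (235,185). Lower the last 5–6 mm gently, watching the force.

```bash
python3 -m creep '[[0.02,0,0.06,0,0,0],[0.02,0,0.12,0,0,0],[0.02,0,0.17,0,0,0],[0.02,0,0.17,0,0,0],[0.02,0,0.17,0,0,0]]'; python3 -m creep '[[0,0,0.02,0,0,0],[0,0,0.03,0,0,0],[0,0,0.03,0,0,0]]'
```

```text
t: 29.6
tool_pos: [0.6101, -0.0933, 0.058]
orientation: [-3.141, -0.0, 1.442]
contact_force: [-0.0, 0.2, -2.6]
grip_width: 0.577
t: 29.9
tool_pos: [0.6102, -0.0933, 0.058]
orientation: [-3.141, 0.0, 1.442]
contact_force: [-5.4, 1.4, 5.0]
grip_width: 0.572
```

Contact with the floor. Release, rise, and check.

```bash
python3 -m creep '[[0,0,-0.02,0,0,0],[0,0,-0.02,0,0,0]]'; python3 -m creep '[[0,0,0,0,0,0],[0,0,0,0,0,0],[0,0,0,0,0,0],[0,0,0,0,0,0],[0,0,0,0,0,0]]' 0; python3 -m creep '[[0,0,0,0,0,0],[0,0,-0.5,0,0,0],[0,0,-1.2,0,0,0],[0,0,-2.4,0,0,0],[0,0,-3.6,0,0,0]]' 0; python3 -m creep '[[-1.5,0,-1,0,0,0],[-3,-1,-2,0,0,0],[-4.5,-2,-2,0,0,0],[-6,-3,-2,0,0,0],[-7,-3.5,-2,0,0,0]]' 0; python3 -m creep '[[0,0,0,0,0,0],[0,0,0,0,0,0],[0,0,0,0,0,0]]' 0
python3 - <<'E'
from h import *
C={"big":(.639,.116,.038),"small":(.639,.116,.056),"jar":(.624,.011,.076),"spool":(.610,-.093,.059)}
for n in ["scene","top"]:
    c=read_camera(n); P=cloud(c).reshape(-1,3)
    cv2.imwrite(f"pics/{n}F.png",c["pixels"][:,:,::-1]); cv2.imwrite(f"pics/{n}Fc.png",cv2.resize(c["pixels"][140:290,200:400,::-1],None,fx=4,fy=4))
    for k,(x,y,z) in C.items():
        q=P[(np.hypot(P[:,0]-x,P[:,1]-y)<.04)&(abs(P[:,2]-z)<.005)]
        if len(q)>5: print(n,k,np.median(q[:,2]).round(4),cv2.minEnclosingCircle(q[:,:2].astype(np.float32)))
E
```

```text
t: 30.1
tool_pos: [0.6104, -0.0933, 0.058]
orientation: [3.141, 0.0, 1.442]
contact_force: [-1.5, -0.2, 0.3]
grip_width: 0.576
t: 30.6
tool_pos: [0.6103, -0.0933, 0.0579]
orientation: [3.141, 0.0, 1.442]
contact_force: [0.3, 0.1, 1.1]
grip_width: 0.952
t: 31.1
tool_pos: [0.6099, -0.0932, 0.1677]
orientation: [-3.141, -0.0, 1.442]
contact_force: [0.4, -1.1, 0.0]
grip_width: 1.001
t: 31.6
tool_pos: [0.4813, -0.285, 0.228]
orientation: [3.139, 0.001, 1.442]
contact_force: [1.5, 0.0, -0.0]
grip_width: 1.002
t: 31.9
tool_pos: [0.4829, -0.2832, 0.2266]
orientation: [3.141, -0.0, 1.442]
contact_force: [0.3, 0.2, 0.0]
grip_width: 1.002
scene big 0.0382 ((0.6383475065231323, 0.1167081743478775), 0.032543331384658813)
scene small 0.0561 ((0.6385626792907715, 0.11724025756120682), 0.02464483492076397)
scene jar 0.0764 ((0.6248313188552856, 0.015355532988905907), 0.02256730943918228)
scene spool 0.0597 ((0.6091586351394653, -0.0928710401058197), 0.02892560325562954)
top big 0.0383 ((0.6400954127311707, 0.11323053389787674), 0.03202740103006363)
top small 0.0564 ((0.6411970257759094, 0.11328200995922089), 0.024343932047486305)
top jar 0.0768 ((0.6269151568412781, 0.010177545249462128), 0.022009700536727905)
top spool 0.0603 ((0.6120399832725525, -0.09570183604955673), 0.026902904734015465)
```

View pics/sceneFc.png

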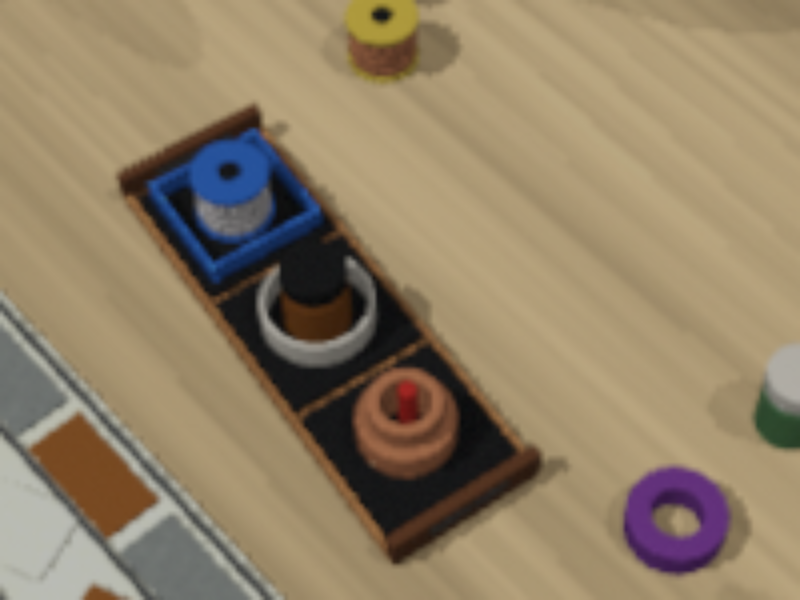

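View pics/topF.png

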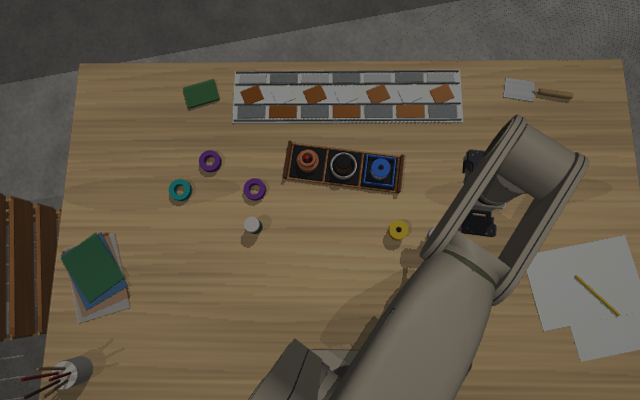

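Scene crop: spool at (232,185) in the bay, jar at (317,290) in the cup, and both rolls flat on the post at (407,420). The top view agrees: the wire spool (399,230), green jar (253,226) and the purple and turquoise rings are where they were. The arm covers the silver roll in the top view, but it was never touched. The arm is clear, so I hand in.

```bash
python3 -c "
from station import arm; print(arm.sign_off())"
```

```text
the job is handed in; nothing more can be done
None
```

The caddy is stocked and the job is handed in, at about 32 s of the 115 s. I placed things in the order asked: big copper roll, small copper roll, flux jar, solder spool.

- **Heights:** Both fixed cameras gave tops at about 38 mm for the big roll, 56 mm for the small roll, 76 mm for the jar and 60 mm for the spool. These match both rolls lying flat on the post and the jar and spool standing upright on the floor of their modules.
- **Positions:** The two cameras differed by up to about 5 mm sideways, which is within the slack of every fit.
- **Look-alikes:** In the last top view the wire spool, green jar, and purple and turquoise rings were unmoved. The arm hid the silver roll in that view, so I did not see it at the end. It was in place when I collected the jar, and I never reached for it.
- **Forces and slips:** The highest wrist force I read was about 10 N. My one slip was a move typed in the wrong axes while carrying the big roll, which put it about 19 mm off the post; I corrected it before lowering.

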